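Hold the collar on the turntable shaft's flat

TASK

Turn the ink turntable's shaft with your fingertips until you feel its flat under one of them and that flat faces the T-handled hex key lying on the gear unit. Then fit the collar over the shaft with its set screw on the flat, press it down against the spring until its top is flush with the shaft's end, and finish while still holding it pressed down there, ready for the screw to be tightened. Leave the other things on the bench where they are.

Things in the scene. Friction and masses are not known exactly. Their poses are not given: they have to be found in the camera images.
- gearbox: Fixed grey gear unit with an aluminium cover, 210 x 110 mm and 55 mm high. Origin on the bench right under the shaft's axis, z up. Its x axis points from the shaft along the unit's long part, towards the T-handled hex key that lies on the cover (key tip 52 mm from the axis, all of it below 67 mm height, fixed).
- shaft: Upright steel D shaft, 24 mm diameter, turning about its own axis either way with light friction (0.05 N m); it stays where left. Origin at the centre of its top end, 115 mm above the bench; z up, x pointing towards its flat. Its top edge has a 2 mm chamfer. The spring washer lies round it, 24 mm below its top.
- shaft_flat: The flat of that shaft, turning with it: cut 8 mm from the axis (20 mm across flat and back, 24 mm across elsewhere), 18 mm wide, from 2 to 40 mm below the shaft's top. Origin at the centre of the flat face, 21 mm below the shaft's top; x points outward from the flat.
- washer (a joint): Steel spring washer of 42 mm diameter round the shaft, its top 24 mm below the shaft's top when free (0). Value: m pressed down, at most 0.014. It takes 5 N to start and 500 N per metre more, so about 8 N (6 mm down) with the collar flush. Free height of about 25 mm between it and the gear unit, filled by its coil spring.
- collar_center (a point): Loose aluminium shaft collar, 50 mm outer diameter, 30 mm high, 27.5 mm bore, about 160 g, lying flat on the bench among other things. This point: its centre, half-way up on the bore's axis; z up along the bore, x along its set screw, outward. It slides fully over the shaft only with the screw at the flat. Grip it at right angles to the screw.
- collar_screw (a point): Outer end of the collar's dark set screw (9 mm head), half-way up, 33.5 mm from the collar's axis: it stands out 8.5 mm from the rim. Its 6 mm wide tip stands into the bore at half height, to 9.5 mm from the axis.
- collar_top (a point): Centre of the collar's upper face, 15 mm above its centre.
- spacer: Bystander: loose plain aluminium ring without a screw, 72 mm outer diameter, 16 mm high; origin at the centre of its underside.
- tape_roll: Bystander: loose roll of tape, 96 mm diameter, 24 mm high; origin at the centre of its underside.
- ink_jar: Bystander: loose black ink jar, 72 mm diameter, 85 mm high; origin at the centre of its underside.
- spray_bottle: Bystander: loose white bottle, 76 mm diameter, 200 mm high; origin at the centre of its underside.
- squeegee: Bystander: loose wooden squeegee, 260 mm long, 28 mm high, lying; origin on the bench under it near its middle.
- ink_knife: Bystander: loose ink spatula, lying; origin on the bench under its middle.
- driver: Bystander: loose screwdriver, lying; origin on the bench under its middle.

How it is judged:
By the outcome, as a careful person would: the job done as asked, in the order asked, and still so for the second after the job is handed in, while the arm keeps its last pose, push and grip.
It also fails if it takes over 72 s, if anything falls off the work surface, if the arm or the gripper's body presses on something with over 40 N, if the wrist force passes 120 N, or if a joint passes its speed limit or range.

ROBOT

A 6-joint arm with a two-finger parallel gripper is mounted at the origin on the work surface. World frame = base frame: x ahead of the robot, y to its left, z up, the work surface at z = 0. Lengths are in m, angles in rad, forces in N, time in s.
With the tool pointing down it reaches from about 0.35 to 0.775 m from the base axis. Payload 7.3 kg.
Tool frame: the origin (TCP) lies midway between the tips of the shut fingers; the grasp point (between the pads) lies 19 mm behind it (robot.grip_depth is the z of the grasp point in the tool frame, in m); z points along the fingers, y is the line along which they close (so a half turn about z gives the same grasp; the last joint's range is limited). The gripper opens to 92 mm and grips with 3 to 60 N. Pads are 19 mm wide; open, the fingers measure 130 mm over their backs; the gripper's body (75 mm by 190 mm) begins 47 mm behind the grasp point.
Start: joints at [-1.359, 0.342, 1.524, -0, 1.275, -0.146], TCP at [0.184, -0.492, 0.227] pointing down, gripper open.
Joint ranges: [-2.53, 2.53], [-0.77, 2.02], [0.04, 2.7], [-1, 4.14], [0.28, 2.66], [-3.11, 3.11]. Speed limits (rad/s): [2.57, 2.57, 3.14, 3.14, 3.14, 3.14].

INTERFACE

Orientations are given as [roll, pitch, yaw] about the fixed x, y, z axes, in that order (R = Rz(yaw) Ry(pitch) Rx(roll)).
In Python, from cell import robot, viewer gives the robot as it stands.
- The arm moves only by the tool step_arm, never from a script. Its argument "increments" is a list of rows, each an object with "delta_pos": the shift along the tool's x, y, z in cm, a list of three; "dr": the turn, a rotation vector about the tool's x, y, z in degrees, a list of three; "fingers": the closure, from -1 (fully open) to 1 (shut), so that 0 is half open. In form: [{"delta_pos": [tx, ty, tz], "dr": [wx, wy, wz], "fingers": fingers}, ...]. A call has exactly 5 rows; each row is the pose to reach, as a shift and turn from the pose commanded when the call began, along the tool's axes at that moment; what a row does not reach only later rows make up. A row lasts 1/8 s, in which the tool goes at most 62.5 mm and 10.7 degrees, less where a joint would pass 70% of its speed; a pose out of reach is approached as far as the arm can. A call with a gripper value outside its range is refused whole. The fingers move at their own pace and stop on an object; "newtons" is the grip in N (left out, the last holds). Time passes only in rows, so rows that repeat a pose let the fingers close, or fill a call up. It gives the time, the measured TCP pose, the force, the opening and the grip force at its end, in the units of the state.
- robot.observe(): the state, without advancing time (a new reading comes with each control period).
- viewer.read_camera(name): name is "scene" or "top"; returns the picture (384x512x3 uint8, red, green, blue); there is no depth.
- viewer.camera_params(name): a dict with "K" (3x3 intrinsics, pixels), "k1" (the pictures are not rectified: a ray, as slopes to the right and down, at radius r is drawn at 1 + k1 r^2 times it, then the intrinsics apply), "T" (4x4, takes a point from camera to world coordinates). Camera axes: x right, y down, z forward; pixel columns grow to the right and rows downward; lengths in m; the calibration is good to about 2 mm. A picture is of the moment at which its call begins. camera_params takes no time and is no camera call.
- robot.hand_in(): hands the job in; it is judged then, once.
The state is a dict: "time": time; "qpos": joint angles; "qvel": joint speeds; "joint_efforts": joint torques, N m; "tool_pos": TCP position; "tool_rot": TCP orientation; "contact_force": force on the tool from outside, world axes, zero at the start; "torque": the same for the moment, N m; "opening": finger opening in m; "grip_force": force on a finger pad.
Only numpy, scipy, OpenCV 4.12 (cv2) and the standard library are available. Lean on these libraries where they do the work, as an engineer would, in place of code of your own. Each camera call takes 0.05 s, during which the arm holds its last target. There are 200 camera calls.

## Working session

There is one attempt and no reset: what is moved stays moved. The work goes in short steps, Python scripts to look and compute and a tool call to move; the robot and the scene stay as the last step left them, time stands still between calls to the robot, and variables do not carry over. Pictures are saved under pics/ and viewed, at most 10 in all, crops included, and the job is handed in when it is done.

Besides the shell and the picture viewer there is one more tool, called after "Call:" in YAML: its name, and indented under it one key for each argument. step_arm: Moves the arm, as the interface text tells. Its arguments: {"type":"object","properties":{"increments":{"type":"array"},"newtons":{"type":"number"}},"required":["increments"]}

```bash
mkdir -p pics; ls; python3 - <<'E'
from cell import robot, viewer
import cv2
for n in("scene","top"):
    im=viewer.read_camera(n); cv2.imwrite(f"pics/{n}0.png",cv2.resize(im[:,:,::-1],(800,600),interpolation=cv2.INTER_CUBIC)); cv2.imwrite(f"raw_{n}.png",im[:,:,::-1])
    print(viewer.camera_params(n))
print(robot.observe(), robot.grip_depth)
E
```

```text
pics
{'K': array([[389.05748141,   0.        , 261.18508811],
       [  0.        , 389.05748141, 190.12718475],
       [  0.        ,   0.        ,   1.        ]]), 'k1': -0.026937332445622887, 'T': array([[-0.61157623,  0.56600608, -0.55282151,  1.10338121],
       [ 0.79114389,  0.43032605, -0.43463873,  0.43309805],
       [-0.00811467, -0.70317608, -0.71096944,  0.88128613],
       [ 0.        ,  0.        ,  0.        ,  1.        ]])}
{'K': array([[400.70106164,   0.        , 259.4623319 ],
       [  0.        , 400.70106164, 192.88716396],
       [  0.        ,   0.        ,   1.        ]]), 'k1': -0.049229413729518515, 'T': array([[-0.00168475, -0.97696231,  0.21340529,  0.23194035],
       [-0.9999928 ,  0.00237128,  0.00296108, -0.04273996],
       [-0.00339891, -0.21339876, -0.97695927,  1.37555967],
       [ 0.        ,  0.        ,  0.        ,  1.        ]])}
{'time': 0.1, 'qpos': array([-1.35896933e+00,  3.42649527e-01,  1.52489363e+00,  2.07750710e-05,
        1.27538156e+00, -1.46011594e-01]), 'qvel': array([ 0.00089538, -0.00108785, -0.00163159,  0.0006862 ,  0.00035836,
       -0.00153514]), 'joint_efforts': array([ 1.77691065e-03, -4.32003057e+01, -2.44695425e+01,  7.19498796e-02,
        5.25941479e-02, -5.57424221e-05]), 'tool_pos': array([ 0.18382964, -0.49139691,  0.226126  ]), 'tool_rot': array([-3.14027766e+00, -2.13460771e-04,  3.57832391e-01]), 'contact_force': array([0.2219237 , 1.283292  , 0.30751259]), 'torque': array([-0.02799791, -0.02597868,  0.02209076]), 'grip_force': 0.0, 'opening': 0.09164768402083841} -0.0188
```

View pics/scene0.png

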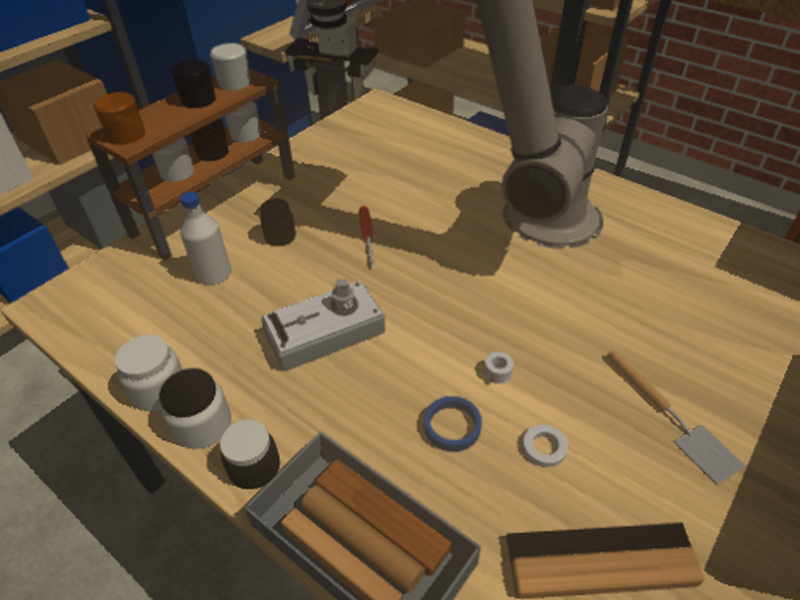

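View pics/top0.png

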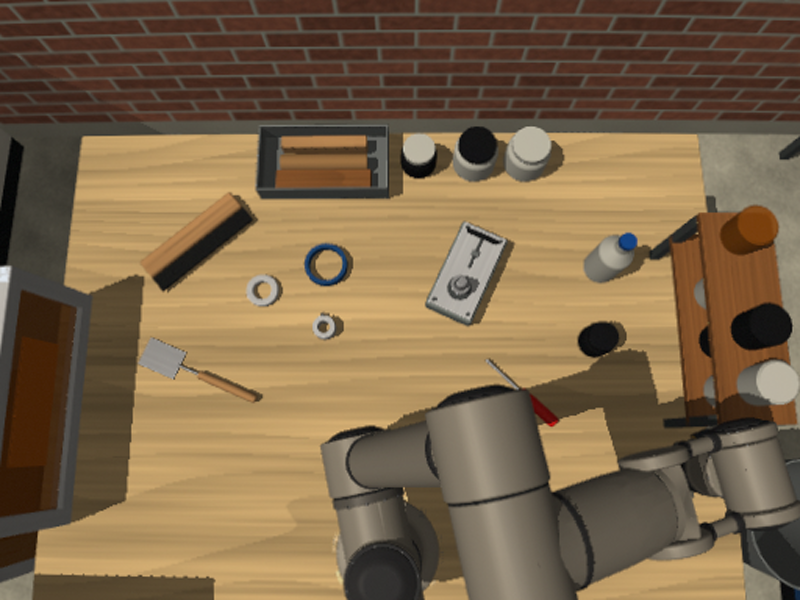

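The scene view shows the gear unit at about (322,322), its shaft top at about (343,285), and the collar at about (498,367). In the top view the shaft is near (460,287), the key near (480,245) and the collar at (325,327). I'll zoom in on these in both views.

```bash
cat > h.py <<'E'
import numpy as np, cv2
from cell import robot, viewer
P={n:viewer.camera_params(n) for n in("scene","top")}
def ray(n,u,v):
    p=P[n];K=p["K"]
    s=cv2.undistortPoints(np.array([[[u,v]]],float),K,np.array([p["k1"],0,0,0,0.]))[0,0]
    T=p["T"];d=T[:3,:3]@np.array([s[0],s[1],1]);return T[:3,3],d
def plane(n,u,v,z):
    o,d=ray(n,u,v);return o+d*(z-o[2])/d[2]
def tri(a,b):
    (o1,d1),(o2,d2)=a,b
    t=np.linalg.lstsq(np.c_[d1,-d2],o2-o1,rcond=None)[0]
    p,q=o1+d1*t[0],o2+d2*t[1];return (p+q)/2,np.linalg.norm(p-q)
def proj(n,X):
    p=P[n];T=np.linalg.inv(p["T"]);
    return cv2.projectPoints(np.array([X],float),cv2.Rodrigues(T[:3,:3])[0],T[:3,3],p["K"],np.array([p["k1"],0,0,0,0.]))[0][0,0]
def crop(im,c,w,h,s): 
    x,y=c;return cv2.resize(im[y:y+h,x:x+w],(w*s,h*s),interpolation=cv2.INTER_NEAREST)
E
python3 - <<'E'
from h import *
t=cv2.imread("raw_top.png");s=cv2.imread("raw_scene.png")
A=crop(t,(270,138),60,75,6)[:,:360];A=cv2.resize(A,(360,450),interpolation=cv2.INTER_NEAREST)
a=np.zeros((600,800,3),np.uint8)
a[:300,:400]=crop(t,(268,140),66,50,6)[:300,:396].repeat(1,0) if 0 else cv2.resize(t[140:190,268:334],(400,300),interpolation=0)
a[:300,:400]=cv2.resize(t[160:200,270:323],(400,300),interpolation=0)
a[:300,400:]=cv2.resize(s[172:212,195:248],(400,300),interpolation=0)
a[300:,:400]=cv2.resize(t[189:229,181:234],(400,300),interpolation=0)
a[300:,400:]=cv2.resize(s[215:255,293:346],(400,300),interpolation=0)
cv2.imwrite("pics/zoom.png",a)
E
```

```text
(no output)
```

View pics/zoom.png

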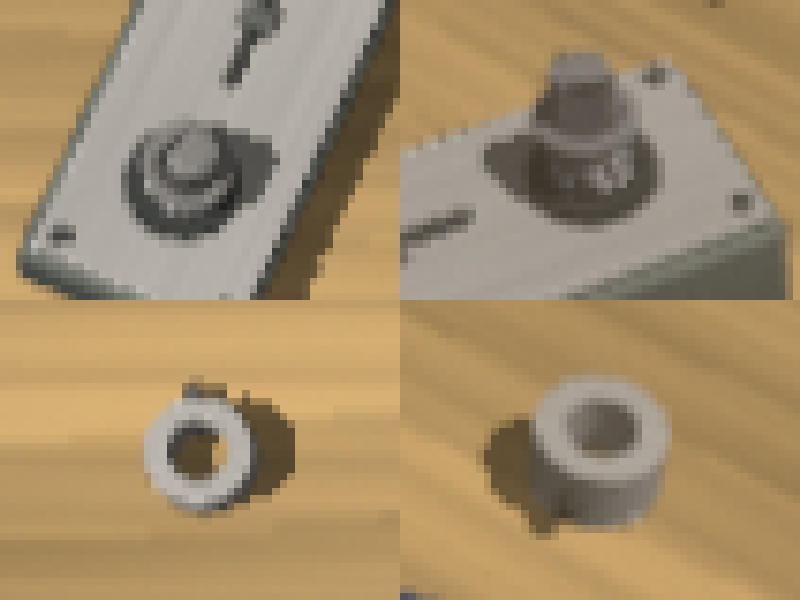

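```bash
python3 - <<'E'
from h import *
zt=lambda x,y,ox,oy:(ox+x/7.547-.5,oy+y/7.5-.5)
st=zt(195,153,270,160); ss=zt(181,68,195,172)
print("shaft tri",tri(ray("top",*st),ray("scene",*ss)),plane("top",*st,.115),plane("scene",*ss,.115))
ct=zt(200,152,181,189); cs=zt(202,127,293,215)
print("collar",tri(ray("top",*ct),ray("scene",*cs)),plane("top",*ct,.03),plane("scene",*cs,.03))
print("screw top",plane("top",*zt(203,86,181,189),.015),"scene",plane("scene",*zt(143,508-300,293,215),.015))
kt=zt(232,85,270,160); print("keytip",plane("top",*kt,.062))
# cover: bright greys in top, largest contour
t=cv2.imread("raw_top.png");hsv=cv2.cvtColor(t,cv2.COLOR_BGR2HSV)
m=((hsv[...,1]<45)&(hsv[...,2]>120)).astype(np.uint8);m[:135]=0;m[215:]=0;m[:,:265]=0;m[:,340:]=0
m=cv2.morphologyEx(m,cv2.MORPH_CLOSE,np.ones((5,5)))
c=max(cv2.findContours(m,0,1)[0],key=cv2.contourArea)
pts=np.array([plane("top",*p[0],.055)[:2] for p in c])
r=cv2.minAreaRect((pts*1000).astype(np.float32));print(r,np.round(cv2.boxPoints(r)))
# ring collar fit
m=((hsv[...,1]<45)&(hsv[...,2]>120)).astype(np.uint8);w=np.zeros_like(m);w[197:222,195:220]=m[197:222,195:220]
c=max(cv2.findContours(w,0,1)[0],key=cv2.contourArea)
pts=np.array([plane("top",*p[0],.03)[:2] for p in c]);print(cv2.minEnclosingCircle((pts*1000).astype(np.float32)))
sd=((hsv[...,2]<75)).astype(np.uint8)
ys,xs=np.nonzero(sd[196:208,196:222]);print(list(zip(xs+196,ys+196,[int(v) for v in hsv[ys+196,xs+196,2]])))
E
```

```text
shaft tri (array([ 0.55037743, -0.15557265,  0.11453946]), np.float64(0.00043123106552656857)) [ 0.55012913 -0.15535457  0.115     ] [ 0.55079696 -0.15542699  0.115     ]
collar (array([0.47103743, 0.14029745, 0.02948825]), np.float64(0.0005019512403413316)) [0.47083223 0.14045141 0.03      ] [0.47154048 0.1402545  0.03      ]
screw top [0.50445591 0.14191537 0.015     ] scene [0.5059714  0.13801174 0.015     ]
keytip [ 0.5952268  -0.17742659  0.062     ]
((591.555419921875, -170.94265747070312), (102.68260955810547, 203.25010681152344), 65.00145721435547) [[ 478. -175.]
 [ 662. -260.]
 [ 705. -167.]
 [ 521.  -81.]]
((470.50225830078125, 139.90231323242188), 25.52062225341797)
[(np.int64(205), np.int64(206), 65), (np.int64(206), np.int64(206), 65), (np.int64(207), np.int64(206), 56), (np.int64(204), np.int64(207), 68), (np.int64(205), np.int64(207), 74)]
```

```bash
cat >> h.py <<'E'
from scipy.spatial.transform import Rotation as Ro
def go(x,y,z,yawdeg):
    s=robot.observe();R=Ro.from_euler("xyz",s["tool_rot"]);G=Ro.from_euler("xyz",[180,0,yawdeg],degrees=True)
    print("d cm",np.round(R.inv().apply(np.array([x,y,z])-s["tool_pos"])*100,2),"dr",np.round((R.inv()*G).as_rotvec(degrees=True),1))
def st():
    s=robot.observe();R=Ro.from_euler("xyz",s["tool_rot"]);
    print("t",round(s["time"],2),"pos",np.round(s["tool_pos"],4),"rpy",np.round(np.degrees(s["tool_rot"]),1),"F",np.round(s["contact_force"],2),"Ftool",np.round(R.inv().apply(s["contact_force"]),2),"M",np.round(s["torque"],3),"open",round(s["opening"]*1000,2),"grip",round(s["grip_force"],1),"q",np.round(s["qpos"],2))
E
python3 - <<'E'
from h import *
print("bottle cap",plane("top",627*.64,242*.64,.195),"bottle base approx",plane("top",597*.64,270*.64,.0),"jar",plane("top",600*.64,335*.64,.085))
print(plane("scene",190*.64,203*.64,.195))
go(.5505,-.1555,.2,65)
E
```

```text
bottle cap [ 0.60922989 -0.47854901  0.195     ] bottle base approx [ 0.6046764  -0.47596739  0.        ] jar [ 0.44083177 -0.44607041  0.085     ]
[ 0.62149067 -0.4683901   0.195     ]
d cm [ 46.11 -18.62   2.65] dr [ -0.1  -0.  -44.5]
```

Call:
step_arm:
  increments:
    - {"delta_pos": [6, -2.4, 0], "dr": [0, 0, -8], "fingers": -0.2}
    - {"delta_pos": [12, -4.8, 0], "dr": [0, 0, -16], "fingers": -0.2}
    - {"delta_pos": [18, -7.2, 0], "dr": [0, 0, -24], "fingers": -0.2}
    - {"delta_pos": [24, -9.6, 0], "dr": [0, 0, -34], "fingers": -0.2}
    - {"delta_pos": [29, -12, 0], "dr": [0, 0, -44.5], "fingers": -0.2}
  newtons: 3

```text
time: 0.72
tool_pos: [0.4137, -0.2772, 0.2265]
tool_rot: [-3.141, 0.0, 1.14]
contact_force: [0.1, -1.8, 0.1]
opening: 0.0553
grip_force: 0.0
```

```bash
python3 -c "
from h import *
st();go(.5505,-.1555,.15,65)"
```

```text
t 0.72 pos [ 0.4137 -0.2772  0.2265] rpy [-180.     0.    65.3] F [ 0.14 -1.77  0.12] Ftool [-1.55  0.87 -0.12] M [-0.079 -0.109  0.021] open 55.3 grip 0.0 q [-0.74  0.29  1.6  -0.    1.25 -0.31]
d cm [16.77  7.35  7.65] dr [-0.   0.   0.3]
```

Call:
step_arm:
  increments:
    - {"delta_pos": [5, 2.2, 0], "dr": [0, 0, 0.3], "fingers": -0.2}
    - {"delta_pos": [10, 4.4, 1], "dr": [0, 0, 0.3], "fingers": -0.2}
    - {"delta_pos": [15, 6.6, 3], "dr": [0, 0, 0.3], "fingers": -0.2}
    - {"delta_pos": [16.8, 7.35, 6.5], "dr": [0, 0, 0.3], "fingers": -0.2}
    - {"delta_pos": [16.8, 7.35, 7.6], "dr": [0, 0, 0.3], "fingers": -0.2}

```text
time: 1.35
tool_pos: [0.5494, -0.1559, 0.1481]
tool_rot: [-3.137, 0.0, 1.132]
contact_force: [-0.1, -0.5, 0.3]
opening: 0.0552
grip_force: 0.0
```

```bash
python3 -c "
from h import *
st();go(.5505,-.1555,.095,65)"
```

```text
t 1.35 pos [ 0.5494 -0.1559  0.1481] rpy [-179.7    0.    64.8] F [-0.13 -0.53  0.31] Ftool [-0.54  0.11 -0.31] M [-0.063 -0.03   0.042] open 55.21 grip 0.0 q [-0.41  0.5   1.5  -0.    1.14  0.03]
d cm [0.09 0.1  5.31] dr [-0.3  0.  -0.2]
```

Call:
step_arm:
  increments:
    - {"delta_pos": [0, 0, 2.5], "dr": [0, 0, 0], "fingers": -0.2}
    - {"delta_pos": [0, 0, 5.2], "dr": [0, 0, 0], "fingers": 0.2}
    - {"delta_pos": [0, 0, 5.2], "dr": [0, 0, 0], "fingers": 1}
    - {"delta_pos": [0, 0, 5.2], "dr": [0, 0, 0], "fingers": 1}
    - {"delta_pos": [0, 0, 5.2], "dr": [0, 0, 0], "fingers": 1}
  newtons: 3

```text
time: 1.98
tool_pos: [0.5498, -0.158, 0.1001]
tool_rot: [3.141, 0.0, 1.129]
contact_force: [-2.3, -0.8, 3.8]
opening: 0.0235
grip_force: 3.0
```

```bash
python3 -c "
from h import *
st();go(.5505,-.1555,.096,65)"
```

```text
t 1.98 pos [ 0.5498 -0.158   0.1001] rpy [180.    0.   64.7] F [-2.32 -0.78  3.82] Ftool [-1.69 -1.76 -3.82] M [-0.135  0.305  0.017] open 23.52 grip 3.0 q [-0.41  0.55  1.56 -0.    1.03  0.03]
d cm [ 0.26 -0.04  0.41] dr [ 0.   0.  -0.3]
```

Call:
step_arm:
  increments:
    - {"delta_pos": [0, 0, 0], "dr": [0, 0, -6], "fingers": 1}
    - {"delta_pos": [0, 0, 0], "dr": [0, 0, -12], "fingers": 1}
    - {"delta_pos": [0, 0, 0], "dr": [0, 0, -18], "fingers": 1}
    - {"delta_pos": [0, 0, 0], "dr": [0, 0, -24], "fingers": 1}
    - {"delta_pos": [0, 0, 0], "dr": [0, 0, -24], "fingers": 1}

```text
time: 2.6
tool_pos: [0.551, -0.1582, 0.0999]
tool_rot: [3.139, 0.001, 1.547]
contact_force: [1.3, -0.0, 1.9]
opening: 0.024
grip_force: 3.0
```

```bash
python3 -c "
from h import *
st();go(.5505,-.1555,.096,89)"
```

```text
t 2.6 pos [ 0.551  -0.1582  0.0999] rpy [1.798e+02 1.000e-01 8.860e+01] F [ 1.27 -0.05  1.9 ] Ftool [-0.02  1.28 -1.9 ] M [-0.166 -0.282  0.015] open 23.96 grip 3.0 q [-0.41  0.55  1.56 -0.    1.03 -0.39]
d cm [ 0.26 -0.06  0.39] dr [ 0.2  0.1 -0.4]
```

Call:
step_arm:
  increments:
    - {"delta_pos": [0.2, 0, 0], "dr": [0, 0, 10], "fingers": 1}
    - {"delta_pos": [0.2, 0, 0], "dr": [0, 0, 20], "fingers": 1}
    - {"delta_pos": [0.2, 0, 0], "dr": [0, 0, 30], "fingers": 1}
    - {"delta_pos": [0.2, 0, 0], "dr": [0, 0, 40], "fingers": 1}
    - {"delta_pos": [0.2, 0, 0], "dr": [0, 0, 40], "fingers": 1}

```text
time: 3.22
tool_pos: [0.5506, -0.1558, 0.0994]
tool_rot: [3.14, -0.0, 0.85]
contact_force: [0.3, -0.2, 1.9]
opening: 0.0237
grip_force: 3.0
```

```bash
python3 -c "
from h import *
st();go(.5505,-.1555,.096,49)"
```

```text
t 3.23 pos [ 0.5506 -0.1558  0.0994] rpy [179.9  -0.   48.7] F [ 0.32 -0.23  1.94] Ftool [ 0.04  0.4  -1.94] M [-0.156 -0.095 -0.024] open 23.68 grip 3.0 q [-0.41  0.55  1.56 -0.    1.03  0.31]
d cm [ 0.02 -0.03  0.34] dr [ 0.1 -0.  -0.3]
```

Call:
step_arm:
  increments:
    - {"delta_pos": [0, 0, 0], "dr": [0, 0, 9], "fingers": 1}
    - {"delta_pos": [0, 0, 0], "dr": [0, 0, 18], "fingers": 1}
    - {"delta_pos": [0, 0, 0], "dr": [0, 0, 27], "fingers": 1}
    - {"delta_pos": [0, 0, 0], "dr": [0, 0, 35], "fingers": 1}
    - {"delta_pos": [0, 0, 0], "dr": [0, 0, 35], "fingers": 1}

```text
time: 3.85
tool_pos: [0.5499, -0.1555, 0.0989]
tool_rot: [-3.141, 0.0, 0.242]
contact_force: [-1.0, 0.9, 0.0]
opening: 0.0235
grip_force: 3.0
```

```bash
python3 -c "
from h import *
st()"
```

```text
t 3.85 pos [ 0.5499 -0.1555  0.0989] rpy [-180.     0.    13.9] F [-1.02  0.9   0.02] Ftool [-0.78 -1.12 -0.02] M [ 0.156  0.153 -0.024] open 23.54 grip 3.0 q [-0.41  0.55  1.56  0.    1.03  0.92]
```

Call:
step_arm:
  increments:
    - {"delta_pos": [0, 0, 0], "dr": [0, 0, 9], "fingers": 1}
    - {"delta_pos": [0, 0, 0], "dr": [0, 0, 18], "fingers": 1}
    - {"delta_pos": [0, 0, 0], "dr": [0, 0, 27], "fingers": 1}
    - {"delta_pos": [0, 0, 0], "dr": [0, 0, 35], "fingers": 1}
    - {"delta_pos": [0, 0, 0], "dr": [0, 0, 35], "fingers": 1}

```text
time: 4.47
tool_pos: [0.5501, -0.1556, 0.0988]
tool_rot: [3.142, 0.0, -0.367]
contact_force: [-1.1, -0.2, 0.6]
opening: 0.0221
grip_force: 3.0
```

```bash
python3 -c "
from h import *
st()"
```

```text
t 4.47 pos [ 0.5501 -0.1556  0.0988] rpy [180.   0. -21.] F [-1.15 -0.22  0.61] Ftool [-0.99  0.62 -0.61] M [ 0.186  0.008 -0.014] open 22.14 grip 3.0 q [-0.41  0.55  1.56 -0.    1.03  1.53]
```

Call:
step_arm:
  increments:
    - {"delta_pos": [0, 0, 0], "dr": [0, 0, 5], "fingers": 1}
    - {"delta_pos": [0, 0, 0], "dr": [0, 0, 10], "fingers": 1}
    - {"delta_pos": [0, 0, 0], "dr": [0, 0, 15], "fingers": 1}
    - {"delta_pos": [0, 0, 0], "dr": [0, 0, 15], "fingers": 1}
    - {"delta_pos": [0, 0, 0], "dr": [0, 0, 15], "fingers": 1}

```text
time: 5.1
tool_pos: [0.5504, -0.1564, 0.0989]
tool_rot: [3.141, -0.001, -0.63]
contact_force: [0.5, -6.5, 0.6]
opening: 0.0206
grip_force: 3.0
```

```bash
python3 - <<'E'
from h import *
st()
s=viewer.read_camera("scene");cv2.imwrite("pics/sh1.png",crop(s[:,:,::-1].copy(),(175,140),90,75,8)); 
E
```

```text
t 5.1 pos [ 0.5504 -0.1564  0.0989] rpy [ 1.80e+02 -1.00e-01 -3.61e+01] F [ 0.54 -6.48  0.59] Ftool [ 4.25  4.92 -0.58] M [-0.778  0.025  0.004] open 20.56 grip 3.0 q [-0.41  0.55  1.56 -0.    1.02  1.79]
```

Call:
step_arm:
  increments:
    - {"delta_pos": [0, 0, 0], "dr": [0, 0, 0], "fingers": -0.2}
    - {"delta_pos": [0, 0, 0], "dr": [0, 0, 0], "fingers": -0.2}
    - {"delta_pos": [0, 0, 0], "dr": [0, 0, -10], "fingers": -0.2}
    - {"delta_pos": [0, 0, 0], "dr": [0, 0, -20], "fingers": -0.2}
    - {"delta_pos": [0, 0, 0], "dr": [0, 0, -30], "fingers": -0.2}

```text
time: 5.78
tool_pos: [0.55, -0.1551, 0.0986]
tool_rot: [-3.141, 0.0, -0.103]
contact_force: [0.2, -0.3, -0.0]
opening: 0.055
grip_force: 0.0
```

Call:
step_arm:
  increments:
    - {"delta_pos": [0, 0, 0], "dr": [0, 0, -10], "fingers": -0.2}
    - {"delta_pos": [0, 0, 0], "dr": [0, 0, -20], "fingers": -0.2}
    - {"delta_pos": [0, 0, 0], "dr": [0, 0, -30], "fingers": -0.2}
    - {"delta_pos": [0, 0, 0], "dr": [0, 0, -40], "fingers": -0.2}
    - {"delta_pos": [0, 0, 0], "dr": [0, 0, -50], "fingers": -0.2}

```text
time: 6.4
tool_pos: [0.55, -0.1551, 0.0986]
tool_rot: [-3.141, -0.0, 0.77]
contact_force: [0.4, -0.3, -0.1]
opening: 0.0554
grip_force: 0.0
```

Call:
step_arm:
  increments:
    - {"delta_pos": [0, 0, 0], "dr": [0, 0, -10], "fingers": -0.2}
    - {"delta_pos": [0, 0, 0], "dr": [0, 0, -20], "fingers": -0.2}
    - {"delta_pos": [0, 0, 0], "dr": [0, 0, -30], "fingers": -0.2}
    - {"delta_pos": [0, 0, 0], "dr": [0, 0, -40], "fingers": -0.2}
    - {"delta_pos": [0, 0, 0], "dr": [0, 0, -50], "fingers": -0.2}

```text
time: 7.02
tool_pos: [0.5501, -0.1551, 0.0986]
tool_rot: [-3.141, -0.001, 1.642]
contact_force: [-0.6, -0.9, -0.8]
opening: 0.0555
grip_force: 0.0
```

Call:
step_arm:
  increments:
    - {"delta_pos": [0, 0, 0], "dr": [0, 0, -10], "fingers": -0.2}
    - {"delta_pos": [0, 0, 0], "dr": [0, 0, -20], "fingers": -0.2}
    - {"delta_pos": [0, 0, 0], "dr": [0, 0, -30], "fingers": -0.2}
    - {"delta_pos": [0, 0, 0], "dr": [0, 0, -40], "fingers": -0.2}
    - {"delta_pos": [0, 0, 0], "dr": [0, 0, -50], "fingers": -0.2}

```text
time: 7.65
tool_pos: [0.55, -0.1551, 0.0986]
tool_rot: [3.141, -0.001, 2.515]
contact_force: [-0.2, 0.7, 0.2]
opening: 0.0552
grip_force: 0.0
```

```bash
python3 - <<'E'
from h import *
st();go(.5505,-.1555,.099,144)
E
```

```text
t 7.65 pos [ 0.55   -0.1551  0.0986] rpy [180.   -0.  144.1] F [-0.21  0.68  0.22] Ftool [ 0.57  0.43 -0.22] M [ 0.006 -0.205  0.02 ] open 55.23 grip 0.0 q [-0.41  0.55  1.56  0.    1.03 -1.35]
d cm [-0.06 -0.01 -0.04] dr [ 0.  -0.   0.1]
```

Call:
step_arm:
  increments:
    - {"delta_pos": [0, -0.2, 0], "dr": [0, 0, 0], "fingers": 0.2}
    - {"delta_pos": [0, -0.2, 0], "dr": [0, 0, 0], "fingers": 1}
    - {"delta_pos": [0, -0.2, 0], "dr": [0, 0, 0], "fingers": 1}
    - {"delta_pos": [0, -0.2, 0], "dr": [0, 0, 0], "fingers": 1}
    - {"delta_pos": [0, -0.2, 0], "dr": [0, 0, 0], "fingers": 1}
  newtons: 10

```text
time: 8.28
tool_pos: [0.5495, -0.1561, 0.0987]
tool_rot: [3.14, -0.0, 2.507]
contact_force: [2.6, 4.5, -0.2]
opening: 0.02
grip_force: 10.0
```

```bash
python3 - <<'E'
from h import *
st()
s=viewer.read_camera("scene");cv2.imwrite("pics/sh1.png",crop(s[:,:,::-1].copy(),(175,140),90,75,8)); 
E
```

```text
t 8.28 pos [ 0.5495 -0.1561  0.0987] rpy [179.9  -0.  143.6] F [ 2.57  4.55 -0.23] Ftool [0.62 5.19 0.24] M [ 0.789 -0.555 -0.03 ] open 20.01 grip 10.0 q [-0.41  0.55  1.56  0.    1.02 -1.35]
```

Call:
step_arm:
  increments:
    - {"delta_pos": [0.01, 0.02, 0], "dr": [0, 0, 8], "fingers": 1}
    - {"delta_pos": [0.02, 0.04, 0], "dr": [0, 0, 16], "fingers": 1}
    - {"delta_pos": [0.03, 0.06, 0], "dr": [0, 0, 24], "fingers": 1}
    - {"delta_pos": [0.04, 0.08, 0], "dr": [0, 0, 32], "fingers": 1}
    - {"delta_pos": [0.05, 0.1, 0], "dr": [0, 0, 40], "fingers": 1}
  newtons: 15

```text
time: 8.95
tool_pos: [0.5492, -0.1549, 0.0987]
tool_rot: [3.141, -0.002, 1.805]
contact_force: [1.5, 4.9, 1.3]
opening: 0.02
grip_force: 15.0
```

```bash
python3 - <<'E'
from h import *
st();go(.5492,-.1545,.0987,65)
E
```

```text
t 8.95 pos [ 0.5492 -0.1549  0.0987] rpy [ 1.800e+02 -1.000e-01  1.034e+02] F [1.53 4.91 1.26] Ftool [ 4.42  2.62 -1.26] M [ 0.777 -0.23   0.074] open 20.0 grip 15.0 q [-0.41  0.55  1.57  0.    1.02 -0.65]
d cm [ 0.04  0.01 -0.  ] dr [-0.  -0.1 38.4]
```

Call:
step_arm:
  increments:
    - {"delta_pos": [0.01, 0.01, 0], "dr": [0, 0, 9], "fingers": 1}
    - {"delta_pos": [0.03, 0.02, 0], "dr": [0, 0, 19], "fingers": 1}
    - {"delta_pos": [0.05, 0.04, 0], "dr": [0, 0, 29], "fingers": 1}
    - {"delta_pos": [0.07, 0.06, 0], "dr": [0, 0, 38.5], "fingers": 1}
    - {"delta_pos": [0.07, 0.06, 0], "dr": [0, 0, 38.5], "fingers": 1}

```text
time: 9.57
tool_pos: [0.5495, -0.1543, 0.0987]
tool_rot: [-3.141, -0.001, 1.139]
contact_force: [1.1, 6.2, 0.6]
opening: 0.0197
grip_force: 15.0
```

```bash
python3 - <<'E'
from h import *
st()
E
```

```text
t 9.57 pos [ 0.5495 -0.1543  0.0987] rpy [-1.80e+02 -1.00e-01  6.53e+01] F [1.06 6.21 0.58] Ftool [ 6.08 -1.64 -0.57] M [ 0.934 -0.166 -0.048] open 19.73 grip 15.0 q [-0.41  0.55  1.56  0.    1.03  0.02]
```

Call:
step_arm:
  increments:
    - {"delta_pos": [0.1, 0, 0], "dr": [0, 0, 0], "fingers": 1}
    - {"delta_pos": [0.1, 0, 0], "dr": [0, 0, 0], "fingers": -0.3}
    - {"delta_pos": [0.1, 0, 0], "dr": [0, 0, 0], "fingers": -0.3}
    - {"delta_pos": [0.1, 0, -5], "dr": [0, 0, 0], "fingers": -0.5}
    - {"delta_pos": [0.1, 0, -8], "dr": [0, 0, 0], "fingers": -0.7}

```text
time: 10.2
tool_pos: [0.5506, -0.1551, 0.1807]
tool_rot: [3.139, 0.0, 1.138]
contact_force: [-0.8, -0.7, 0.5]
opening: 0.0554
grip_force: 0.0
```

```bash
python3 - <<'E'
from h import *
st();go(.471,.140,.13,0)
E
```

```text
t 10.2 pos [ 0.5506 -0.1551  0.1807] rpy [179.9   0.   65.2] F [-0.84 -0.65  0.49] Ftool [-0.95 -0.49 -0.5 ] M [-0.057 -0.065  0.015] open 55.4 grip 0.0 q [-0.41  0.46  1.46 -0.    1.21  0.02]
d cm [ 23.45 -19.61   5.02] dr [ 0.1 -0.1 65.2]
```

Call:
step_arm:
  increments:
    - {"delta_pos": [4.5, -3.8, 0], "dr": [0, 0, 10], "fingers": -1}
    - {"delta_pos": [9, -7.6, 0], "dr": [0, 0, 20], "fingers": -1}
    - {"delta_pos": [13.5, -11.4, 1], "dr": [0, 0, 30], "fingers": -1}
    - {"delta_pos": [18, -15.2, 2], "dr": [0, 0, 40], "fingers": -1}
    - {"delta_pos": [22, -18.5, 2], "dr": [0, 0, 50], "fingers": -1}

```text
time: 10.82
tool_pos: [0.4748, 0.1205, 0.1583]
tool_rot: [3.141, 0.0, 0.274]
contact_force: [0.2, -0.4, 1.3]
opening: 0.0916
grip_force: 0.0
```

```bash
python3 - <<'E'
from h import *
s=viewer.read_camera("scene")[:,:,::-1].copy();t=viewer.read_camera("top")[:,:,::-1].copy()
a=np.zeros((600,800,3),np.uint8)
a[:300,:400]=cv2.resize(t[160:200,270:323],(400,300),interpolation=0)
a[:300,400:]=cv2.resize(s[172:212,195:248],(400,300),interpolation=0)
a[300:,:400]=cv2.resize(t[189:229,181:234],(400,300),interpolation=0)
a[300:,400:]=cv2.resize(s[215:255,293:346],(400,300),interpolation=0)
cv2.imwrite("pics/zoom2.png",a)
st();go(.471,.140,.08,0)
E
```

```text
t 10.93 pos [0.4741 0.1227 0.1587] rpy [-179.9    0.    16. ] F [-0.93 -0.39  0.06] Ftool [-1.    0.12 -0.06] M [-0.014 -0.043  0.037] open 91.71 grip 0.0 q [0.1  0.35 1.72 0.   1.07 1.39]
d cm [ 0.18 -1.74  7.87] dr [-0.1  0.  16. ]
```

View pics/zoom2.png

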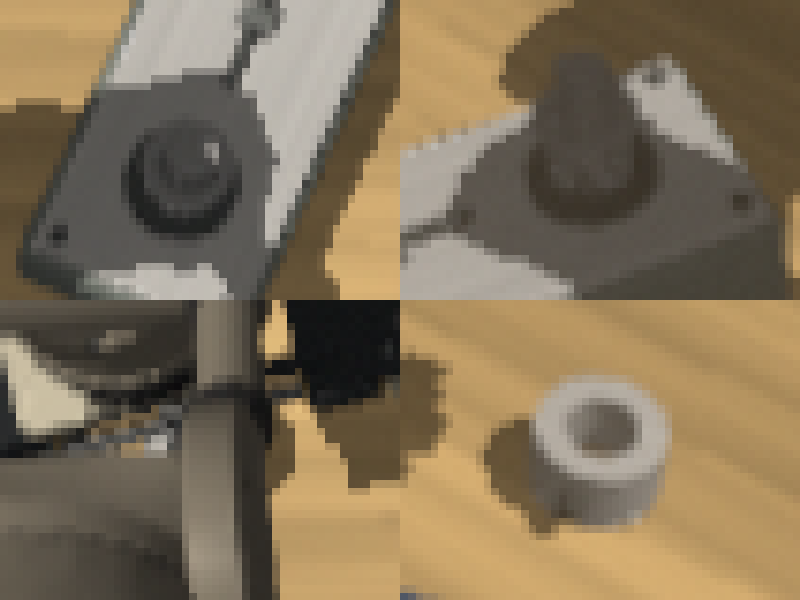

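The shaft is in the arm's shadow in both crops, so its flat can't be read there. The collar hasn't moved: its ring is centred at about (602,427) in the lower-right crop, with a dark spot, the screw or its shadow, at (545,510). I'll check the screw angle by projecting candidates.

```bash
python3 - <<'E'
from h import *
for a in (-15,-8,0,8,15):
    X=np.array([.471,.140,.015])+.031*np.array([np.cos(np.radians(a)),np.sin(np.radians(a)),0])
    S=X*[1,1,0]
    p=proj("top",X);q=proj("scene",X)
    print(a,"topzoom",np.round([(p[0]+.5-181)*7.547,(p[1]+.5-189)*7.5+300]),"scenezoom",np.round([(q[0]+.5-293)*7.547+400,(q[1]+.5-215)*7.5+300]))
t=cv2.imread("raw_top.png");s=cv2.imread("raw_scene.png")
g=cv2.cvtColor(t,6);print(g[196:206,200:218]);g=cv2.cvtColor(s,6);print(g[236:248,304:322])
E
```

```text
-15 topzoom [224. 393.] scenezoom [537. 491.]
-8 topzoom [216. 392.] scenezoom [544. 498.]
0 topzoom [207. 391.] scenezoom [553. 504.]
8 topzoom [198. 392.] scenezoom [564. 509.]
15 topzoom [190. 393.] scenezoom [574. 513.]
[[175 174 174 175 175 175 175 175 175 175 175 175 175 175 175 175 175 175]
 [171 171 172 171 171 172 172 172 172 172 171 173 172 172 172 173 172 172]
 [167 166 166 166 167 167 167 168 167 167 167 167 167 168 167 168 168 168]
 [167 168 167 168 168 168 151 147 168 169 168 169 169 169 168 168 170 169]
 [174 175 175 175 174 123 101 116 126 125 125 176 176 176 176 176 176 176]
 [182 182 181 181 182 106 100  86  99  93  84 182 182 131 181 181 181 181]
 [182 182 182 179 191 160 160 150 157 160 133 137 133  85 133 134 135 182]
 [183 183 182 179 186 180 181 180 179 182 169 156  89  85  86  85  85 134]
 [182 182 182 179 180 180 164 168 188 180 179 180 157  76  81  82  81  82]
 [182 181 181 180 150 124 103 114 138 167 175 180 180 106  75  77  77  76]]
[[ 82  81  81  81  82  81  78  79  99 134 155 166 164 165 161 153 152 159]
 [115  83  80  80  82  80  78  79  83  92 124 150 160 165 166 166 166 166]
 [147  86  84  84  81  80  78  80  82  83  87 106 130 142 147 151 156 156]
 [147  87  87  87  85  82  79  81  82  83  83  83  86  91 104 116 123 125]
 [156 117  87  88  88  85  84  84  83  80  76  77  84  87  91  97  99 100]
 [167 156 117  87  89  87  89  87  82  76  70  78  83  87  92  97 103 108]
 [162 165 155 129 117  88  87  86  84  75  67  78  80  84  93  98 103 108]
 [157 161 165 166 155 116  87  87  83  71  60  67  79  88  95 100 104 108]
 [155 156 159 160 164 144  87  88  84  88 101  99  93  91  99  99 109 119]
 [157 157 156 157 160 149 112  87  88 116 151 150 140 135 137 135 141 147]
 [161 160 157 155 157 157 147 124 126 145 168 169 168 169 169 169 167 164]
 [163 162 160 157 157 156 157 157 159 163 166 167 170 168 169 169 169 169]]
```

```bash
python3 - <<'E'
from h import *
go(.471,.140,.007,8)
E
```

```text
d cm [ 0.18 -1.74 15.17] dr [-0.1  0.   8. ]
```

Call:
step_arm:
  increments:
    - {"delta_pos": [0.1, -1.0, 3], "dr": [0, 0, 4], "fingers": -1}
    - {"delta_pos": [0.2, -1.7, 7], "dr": [0, 0, 8], "fingers": -1}
    - {"delta_pos": [0.2, -1.7, 10], "dr": [0, 0, 8], "fingers": -1}
    - {"delta_pos": [0.2, -1.7, 12], "dr": [0, 0, 8], "fingers": -1}
    - {"delta_pos": [0.2, -1.7, 12], "dr": [0, 0, 8], "fingers": -1}

```text
time: 11.55
tool_pos: [0.4724, 0.135, 0.0376]
tool_rot: [3.141, 0.003, 0.14]
contact_force: [-1.3, 0.1, 0.1]
opening: 0.0914
grip_force: 0.0
```

```bash
python3 - <<'E'
from h import *
st();go(.471,.140,.007,8)
E
```

```text
t 11.55 pos [0.4724 0.135  0.0376] rpy [180.    0.2   8. ] F [-1.27  0.1   0.1 ] Ftool [-1.24 -0.28 -0.1 ] M [0.015 0.003 0.041] open 91.43 grip 0.0 q [ 0.12  0.53  1.84 -0.    0.77  1.55]
d cm [-0.06 -0.52  3.06] dr [0.  0.2 0. ]
```

Call:
step_arm:
  increments:
    - {"delta_pos": [-0.05, -0.4, 0], "dr": [0, 0, 0], "fingers": -1}
    - {"delta_pos": [-0.05, -0.4, 1], "dr": [0, 0, 0], "fingers": -1}
    - {"delta_pos": [-0.05, -0.4, 2], "dr": [0, 0, 0], "fingers": -1}
    - {"delta_pos": [-0.05, -0.4, 3], "dr": [0, 0, 0], "fingers": -1}
    - {"delta_pos": [-0.05, -0.4, 3], "dr": [0, 0, 0], "fingers": -1}

```text
time: 12.18
tool_pos: [0.4711, 0.1397, 0.0078]
tool_rot: [3.141, 0.002, 0.139]
contact_force: [-0.1, -0.0, 0.6]
opening: 0.0919
grip_force: 0.0
```

```bash
python3 - <<'E'
from h import *
st();go(.471,.140,.007,8)
E
```

```text
t 12.18 pos [0.4711 0.1397 0.0078] rpy [1.8e+02 1.0e-01 8.0e+00] F [-0.1  -0.03  0.56] Ftool [-0.11  0.02 -0.56] M [0.021 0.014 0.007] open 91.87 grip 0.0 q [ 0.13  0.58  1.86 -0.    0.7   1.56]
d cm [-0.   -0.03  0.08] dr [ 0.   0.1 -0. ]
```

Call:
step_arm:
  increments:
    - {"delta_pos": [0, 0, 0], "dr": [0, 0, 0], "fingers": 0}
    - {"delta_pos": [0, 0, 0], "dr": [0, 0, 0], "fingers": 1}
    - {"delta_pos": [0, 0, 0], "dr": [0, 0, 0], "fingers": 1}
    - {"delta_pos": [0, 0, 0], "dr": [0, 0, 0], "fingers": 1}
    - {"delta_pos": [0, 0, 0], "dr": [0, 0, 0], "fingers": 1}
  newtons: 40

```text
time: 12.8
tool_pos: [0.4719, 0.1398, 0.0089]
tool_rot: [3.142, -0.0, 0.139]
contact_force: [-0.2, 0.5, 1.3]
opening: 0.0498
grip_force: 40.0
```

Call:
step_arm:
  increments:
    - {"delta_pos": [0, 0, -1], "dr": [0, 0, 0], "fingers": 1}
    - {"delta_pos": [0, 0, -5], "dr": [0, 0, 0], "fingers": 1}
    - {"delta_pos": [0, 0, -10], "dr": [0, 0, 0], "fingers": 1}
    - {"delta_pos": [0, 0, -15], "dr": [0, 0, 0], "fingers": 1}
    - {"delta_pos": [0, 0, -17], "dr": [0, 0, 0], "fingers": 1}

```text
time: 13.42
tool_pos: [0.4727, 0.14, 0.1823]
tool_rot: [3.141, -0.005, 0.139]
contact_force: [-0.4, 0.1, -1.8]
opening: 0.0494
grip_force: 40.0
```

```bash
python3 - <<'E'
from h import *
st();go(.551,-.1553,.17,-25)
s=viewer.read_camera("scene")[:,:,::-1].copy();t=viewer.read_camera("top")[:,:,::-1].copy()
a=np.zeros((600,800,3),np.uint8)
c=np.round(proj("scene",robot.observe()["tool_pos"])).astype(int);x,y=c[0]-26,c[1]-24
print(x,y)
a[:,400:]=cv2.resize(s[y:y+40,x:x+53],(400,600),interpolation=0) if 0 else 0
a[300:,400:]=cv2.resize(s[y:y+40,x:x+53],(400,300),interpolation=0)
a[300:,:400]=cv2.resize(t[160:200,270:323],(400,300),interpolation=0)
a[:300,:400]=cv2.resize(s[172:212,195:248],(400,300),interpolation=0)
a[:300,400:]=cv2.resize(s,(400,300))
cv2.imwrite("pics/hold.png",a)
E
```

```text
t 13.43 pos [0.4727 0.14   0.1823] rpy [180.   -0.3   8. ] F [-0.39  0.14 -1.78] Ftool [-0.38 -0.19  1.78] M [-0.052 -0.004 -0.006] open 49.37 grip 40.0 q [ 0.13  0.32  1.68 -0.    1.13  1.56]
d cm [ 3.64 30.33  1.26] dr [-0.1 -0.3 33. ]
299 170
```

View pics/hold.png

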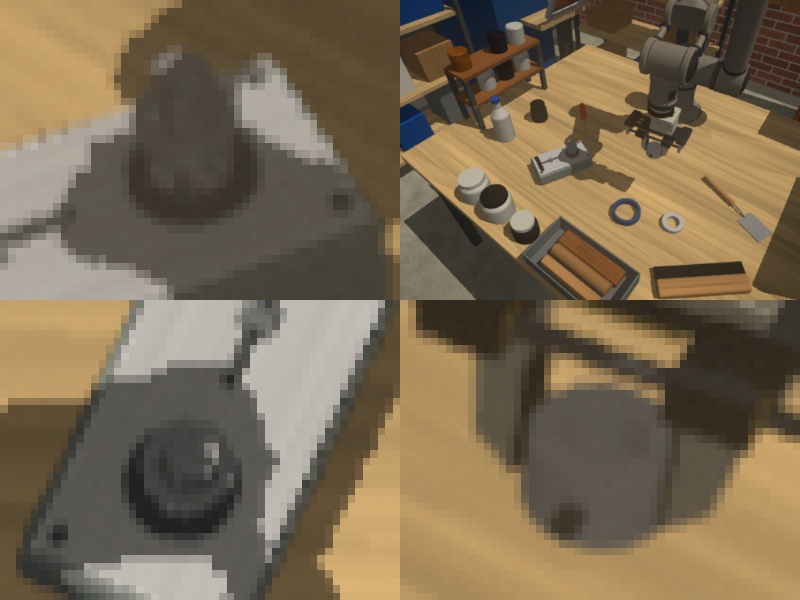

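The collar is held between the fingers, and its screw head shows at about (568,518) in the lower-right crop. I'll work out its angle in the tool frame.

```bash
python3 - <<'E'
from h import *
for du in(-.4,0,.4):
    p=plane("scene",320.8+du,198.6,.1886)-[.4727,.140,.1886];print(np.round(p*1000,1),np.degrees(np.arctan2(p[1],p[0])))
E
```

```text
[27.4  2.9  0. ] 6.088770975790409
[26.8  3.7  0. ] 7.863090572147715
[26.2  4.5  0. ] 9.701520663498256
```

Call:
step_arm:
  increments:
    - {"delta_pos": [0.6, 5, 0], "dr": [0, 0, 6], "fingers": 1}
    - {"delta_pos": [1.2, 10, 0], "dr": [0, 0, 12], "fingers": 1}
    - {"delta_pos": [1.8, 15, 0], "dr": [0, 0, 19], "fingers": 1}
    - {"delta_pos": [2.4, 20, 0], "dr": [0, 0, 26], "fingers": 1}
    - {"delta_pos": [3.0, 25, 0], "dr": [0, 0, 33], "fingers": 1}

```text
time: 14.15
tool_pos: [0.5356, -0.105, 0.1773]
tool_rot: [3.141, 0.003, -0.441]
contact_force: [0.8, 0.3, -2.2]
opening: 0.0496
grip_force: 40.0
```

Call:
step_arm:
  increments:
    - {"delta_pos": [0, 0, 0], "dr": [0, 0, 0], "fingers": 1}
    - {"delta_pos": [0, 0, 0], "dr": [0, 0, 0], "fingers": 1}
    - {"delta_pos": [0, 0, 0], "dr": [0, 0, 0], "fingers": 1}
    - {"delta_pos": [0, 0, 0], "dr": [0, 0, 0], "fingers": 1}
    - {"delta_pos": [0, 0, 0], "dr": [0, 0, 0], "fingers": 1}

```text
time: 14.78
tool_pos: [0.5362, -0.1029, 0.1789]
tool_rot: [3.142, -0.0, -0.435]
contact_force: [0.5, -0.6, -1.8]
opening: 0.0494
grip_force: 40.0
```

```bash
python3 - <<'E'
from h import *
st();go(.5515,-.1555,.13,-25)
E
```

```text
t 14.78 pos [ 0.5362 -0.1029  0.1789] rpy [180.   -0.  -24.9] F [ 0.48 -0.62 -1.79] Ftool [0.7  0.36 1.79] M [0.114 0.027 0.018] open 49.38 grip 40.0 q [-0.33  0.42  1.54 -0.    1.18  1.68]
d cm [3.6  4.12 4.89] dr [ 0.  -0.   0.1]
```

Call:
step_arm:
  increments:
    - {"delta_pos": [1.8, 2, 0], "dr": [0, 0, 0], "fingers": 1}
    - {"delta_pos": [3.6, 4.1, 1], "dr": [0, 0, 0], "fingers": 1}
    - {"delta_pos": [3.6, 4.1, 2.5], "dr": [0, 0, 0], "fingers": 1}
    - {"delta_pos": [3.6, 4.1, 4], "dr": [0, 0, 0], "fingers": 1}
    - {"delta_pos": [3.6, 4.1, 4], "dr": [0, 0, 0], "fingers": 1}
  newtons: 45

```text
time: 15.4
tool_pos: [0.5504, -0.1547, 0.1372]
tool_rot: [3.142, 0.004, -0.436]
contact_force: [0.2, 0.1, -1.9]
opening: 0.0497
grip_force: 45.0
```

```bash
python3 - <<'E'
from h import *
st();go(.5515,-.1555,.118,-25)
s=viewer.read_camera("scene")[:,:,::-1].copy();t=viewer.read_camera("top")[:,:,::-1].copy()
a=np.hstack([cv2.resize(s[135:215,185:258],(400,438),interpolation=0),cv2.resize(t[140:220,262:335],(400,438),interpolation=0)])
cv2.imwrite("pics/above.png",a)
E
```

```text
t 15.4 pos [ 0.5504 -0.1547  0.1372] rpy [180.    0.2 -25. ] F [ 0.16  0.07 -1.91] Ftool [ 0.12 -0.13  1.91] M [ 0.051  0.021 -0.06 ] open 49.66 grip 45.0 q [-0.41  0.51  1.52  0.    1.12  1.6 ]
d cm [0.14 0.02 1.92] dr [0.  0.2 0. ]
```

View pics/above.png

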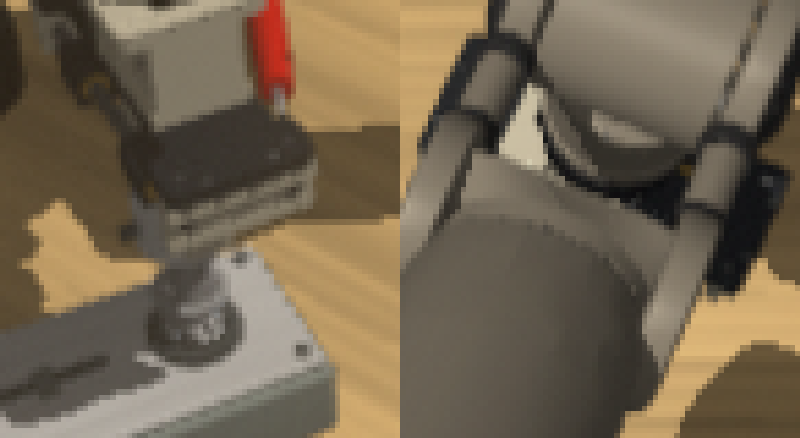

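The left view shows the gripper with the collar right above the shaft, whose top is at about (190,270). Now lowering slowly while watching the force.

Call:
step_arm:
  increments:
    - {"delta_pos": [0.12, 0.02, 0.3], "dr": [0, 0, 0], "fingers": 1}
    - {"delta_pos": [0.12, 0.02, 0.7], "dr": [0, 0, 0], "fingers": 1}
    - {"delta_pos": [0.12, 0.02, 1.1], "dr": [0, 0, 0], "fingers": 1}
    - {"delta_pos": [0.12, 0.02, 1.5], "dr": [0, 0, 0], "fingers": 1}
    - {"delta_pos": [0.12, 0.02, 1.9], "dr": [0, 0, 0], "fingers": 1}

```text
time: 16.12
tool_pos: [0.5523, -0.1566, 0.1194]
tool_rot: [-3.142, 0.0, -0.437]
contact_force: [-0.1, 0.7, -1.7]
opening: 0.0493
grip_force: 45.0
```

```bash
python3 - <<'E'
from h import *
st();go(.5515,-.1555,.108,-25)
E
```

```text
t 16.12 pos [ 0.5523 -0.1566  0.1194] rpy [-180.    0.  -25.] F [-0.09  0.75 -1.71] Ftool [-0.4  -0.64  1.71] M [0.186 0.196 0.038] open 49.25 grip 45.0 q [-0.41  0.53  1.53  0.    1.08  1.6 ]
d cm [-0.12 -0.06  1.14] dr [-0.  0. -0.]
```

Call:
step_arm:
  increments:
    - {"delta_pos": [-0.1, -0.06, 0.1], "dr": [0, 0, 0], "fingers": 1}
    - {"delta_pos": [-0.1, -0.06, 0.3], "dr": [0, 0, 0], "fingers": 1}
    - {"delta_pos": [-0.1, -0.06, 0.5], "dr": [0, 0, 0], "fingers": 1}
    - {"delta_pos": [-0.1, -0.06, 0.7], "dr": [0, 0, 0], "fingers": 1}
    - {"delta_pos": [-0.1, -0.06, 0.7], "dr": [0, 0, 0], "fingers": 1}

```text
time: 16.75
tool_pos: [0.5518, -0.1557, 0.1126]
tool_rot: [3.142, 0.0, -0.437]
contact_force: [0.1, -0.5, -1.4]
opening: 0.0495
grip_force: 45.0
```

```bash
python3 - <<'E'
from h import *
st();go(.5515,-.1555,.105,-25)
E
```

```text
t 16.75 pos [ 0.5518 -0.1557  0.1126] rpy [180.   0. -25.] F [ 0.09 -0.49 -1.39] Ftool [0.29 0.41 1.39] M [ 0.071 -0.013 -0.015] open 49.55 grip 45.0 q [-0.41  0.54  1.54 -0.    1.06  1.6 ]
d cm [-0.03 -0.01  0.76] dr [ 0.  0. -0.]
```

No contact so far. Next come the screw tip passing onto the flat (about 0.112) and then the washer (about 0.100).

Call:
step_arm:
  increments:
    - {"delta_pos": [-0.03, 0, 0.2], "dr": [0, 0, 0], "fingers": 1}
    - {"delta_pos": [-0.03, 0, 0.4], "dr": [0, 0, 0], "fingers": 1}
    - {"delta_pos": [-0.03, 0, 0.6], "dr": [0, 0, 0], "fingers": 1}
    - {"delta_pos": [-0.03, 0, 0.8], "dr": [0, 0, 0], "fingers": 1}
    - {"delta_pos": [-0.03, 0, 0.8], "dr": [0, 0, 0], "fingers": 1}

```text
time: 17.38
tool_pos: [0.5514, -0.1555, 0.1045]
tool_rot: [3.142, 0.0, -0.437]
contact_force: [0.8, 0.1, -0.9]
opening: 0.0496
grip_force: 45.0
```

```bash
python3 - <<'E'
from h import *
st();go(.5515,-.1555,.0937,-25)
E
```

```text
t 17.38 pos [ 0.5514 -0.1555  0.1045] rpy [180.   0. -25.] F [ 0.76  0.08 -0.86] Ftool [ 0.65 -0.39  0.86] M [0.072 0.011 0.031] open 49.64 grip 45.0 q [-0.41  0.55  1.55 -0.    1.04  1.6 ]
d cm [ 0.   -0.    1.08] dr [ 0.  0. -0.]
```

Call:
step_arm:
  increments:
    - {"delta_pos": [0, 0, 0.2], "dr": [0, 0, 0], "fingers": 1}
    - {"delta_pos": [0, 0, 0.4], "dr": [0, 0, 0], "fingers": 1}
    - {"delta_pos": [0, 0, 0.6], "dr": [0, 0, 0], "fingers": 1}
    - {"delta_pos": [0, 0, 0.8], "dr": [0, 0, 0], "fingers": 1}
    - {"delta_pos": [0, 0, 0.8], "dr": [0, 0, 0], "fingers": 1}
  newtons: 55

```text
time: 18.0
tool_pos: [0.5516, -0.1556, 0.0971]
tool_rot: [3.141, -0.0, -0.437]
contact_force: [-3.4, 1.2, 4.8]
opening: 0.0494
grip_force: 55.0
```

```bash
python3 - <<'E'
from h import *
st();go(.5515,-.1555,.0937,-25)
E
```

```text
t 18.0 pos [ 0.5516 -0.1556  0.0971] rpy [180.  -0. -25.] F [-3.4   1.16  4.8 ] Ftool [-3.57  0.38 -4.8 ] M [0.174 0.407 0.03 ] open 49.41 grip 55.0 q [-0.41  0.56  1.56 -0.    1.02  1.6 ]
d cm [-0.01 -0.01  0.34] dr [ 0. -0. -0.]
```

Call:
step_arm:
  increments:
    - {"delta_pos": [-0.1, 0, 0], "dr": [0, 0, 0], "fingers": 1}
    - {"delta_pos": [-0.1, 0, 0.15], "dr": [0, 0, 0], "fingers": 1}
    - {"delta_pos": [-0.1, 0, 0.35], "dr": [0, 0, 0], "fingers": 1}
    - {"delta_pos": [-0.1, 0, 0.35], "dr": [0, 0, 0], "fingers": 1}
    - {"delta_pos": [-0.1, 0, 0.35], "dr": [0, 0, 0], "fingers": 1}

```text
time: 18.62
tool_pos: [0.5516, -0.1556, 0.0938]
tool_rot: [-3.142, -0.002, -0.437]
contact_force: [1.1, -0.2, 5.8]
opening: 0.0496
grip_force: 55.0
```

```bash
python3 - <<'E'
from h import *
st();go(.5515,-.1555,.0937,-25)
s=viewer.read_camera("scene")[:,:,::-1].copy()
cv2.imwrite("pics/press.png",cv2.resize(s[150:210,185:265],(800,600),interpolation=0))
E
```

```text
t 18.62 pos [ 0.5516 -0.1556  0.0938] rpy [-1.8e+02 -1.0e-01 -2.5e+01] F [ 1.08 -0.22  5.76] Ftool [ 1.08 -0.26 -5.76] M [-0.033 -0.215 -0.036] open 49.58 grip 55.0 q [-0.41  0.56  1.57 -0.    1.01  1.6 ]
d cm [-0.01 -0.    0.01] dr [-0.  -0.1 -0. ]
```

View pics/press.png

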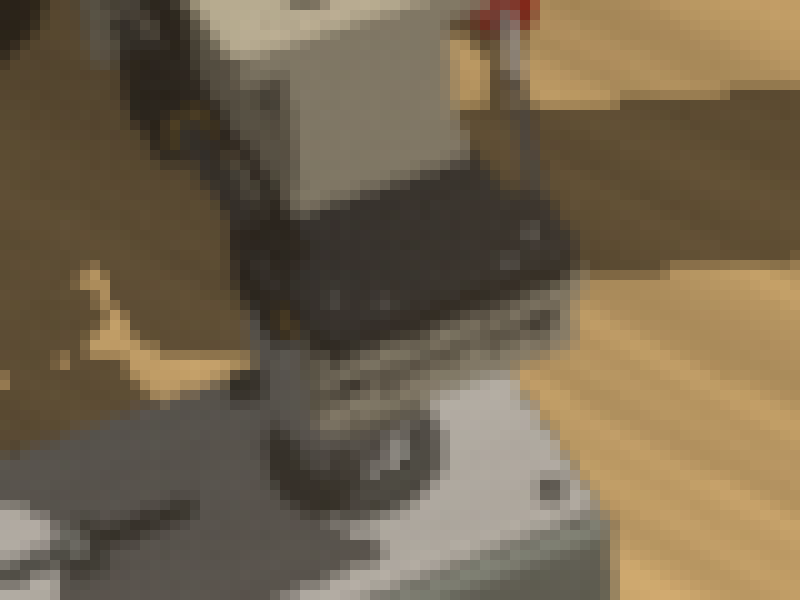

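The collar is on the shaft under the fingers, with the spring at about (390,460) compressed. I'll average the force to check that the depth is flush.

```bash
python3 - <<'E'
from h import *
F=[];Z=[]
for i in range(30):
    viewer.read_camera("scene");o=robot.observe();F.append(o["contact_force"]);Z.append(o["tool_pos"])
print(np.mean(F,0),np.std(F,0),np.mean(Z,0),np.std(Z,0))
E
```

```text
[ 1.28365097 -0.71513455  5.90326577] [0.44999417 0.54423006 0.45528149] [ 0.55153639 -0.15556956  0.09382737] [1.30328960e-05 1.07816074e-05 1.43881079e-05]
```

Call:
step_arm:
  increments:
    - {"delta_pos": [0, 0, -0.2], "dr": [0, 0, 0], "fingers": 1}
    - {"delta_pos": [0, 0, -0.4], "dr": [0, 0, 0], "fingers": 1}
    - {"delta_pos": [0, 0, -0.57], "dr": [0, 0, 0], "fingers": 1}
    - {"delta_pos": [0, 0, -0.57], "dr": [0, 0, 0], "fingers": 1}
    - {"delta_pos": [0, 0, -0.57], "dr": [0, 0, 0], "fingers": 1}

```text
time: 20.8
tool_pos: [0.5507, -0.1552, 0.0989]
tool_rot: [3.142, -0.0, -0.437]
contact_force: [1.2, -1.1, 2.6]
opening: 0.0494
grip_force: 55.0
```

```bash
cat > av.py <<'E'
from h import *
F=[];Z=[]
for i in range(16):
    viewer.read_camera("scene");o=robot.observe();F.append(o["contact_force"]);Z.append(o["tool_pos"])
print(np.mean(F,0),np.mean(Z,0))
E
python3 av.py
```

```text
[ 2.36114452 -1.08964183  3.34592251] [ 0.55065287 -0.15515448  0.09892461]
```

Call:
step_arm:
  increments:
    - {"delta_pos": [0, 0, -0.05], "dr": [0, 0, 0], "fingers": 1}
    - {"delta_pos": [0, 0, -0.05], "dr": [0, 0, 0], "fingers": 1}
    - {"delta_pos": [0, 0, -0.05], "dr": [0, 0, 0], "fingers": 1}
    - {"delta_pos": [0, 0, -0.05], "dr": [0, 0, 0], "fingers": 1}
    - {"delta_pos": [0, 0, -0.05], "dr": [0, 0, 0], "fingers": 1}

```text
time: 22.22
tool_pos: [0.5506, -0.1551, 0.0994]
tool_rot: [3.142, 0.0, -0.437]
contact_force: [2.4, -1.3, 3.7]
opening: 0.0498
grip_force: 55.0
```

```bash
python3 av.py
```

```text
[ 1.85696317 -0.9026561   3.08253184] [ 0.55060886 -0.15513862  0.0994437 ]
```

Call:
step_arm:
  increments:
    - {"delta_pos": [0, 0, -0.06], "dr": [0, 0, 0], "fingers": 1}
    - {"delta_pos": [0, 0, -0.06], "dr": [0, 0, 0], "fingers": 1}
    - {"delta_pos": [0, 0, -0.06], "dr": [0, 0, 0], "fingers": 1}
    - {"delta_pos": [0, 0, -0.06], "dr": [0, 0, 0], "fingers": 1}
    - {"delta_pos": [0, 0, -0.06], "dr": [0, 0, 0], "fingers": 1}

```text
time: 23.65
tool_pos: [0.5504, -0.155, 0.0999]
tool_rot: [3.142, 0.001, -0.437]
contact_force: [0.8, 0.0, 1.4]
opening: 0.0495
grip_force: 55.0
```

```bash
python3 av.py
```

```text
[-0.5747237   0.05011282  0.60109567] [ 0.55040953 -0.15502839  0.09987816]
```

Onset is at z = 0.0999, so flush is 0.0939, and the earlier depth was right. I'll go back to it.

Call:
step_arm:
  increments:
    - {"delta_pos": [0, 0, 0.2], "dr": [0, 0, 0], "fingers": 1}
    - {"delta_pos": [0, 0, 0.45], "dr": [0, 0, 0], "fingers": 1}
    - {"delta_pos": [0, 0, 0.68], "dr": [0, 0, 0], "fingers": 1}
    - {"delta_pos": [0, 0, 0.68], "dr": [0, 0, 0], "fingers": 1}
    - {"delta_pos": [0, 0, 0.68], "dr": [0, 0, 0], "fingers": 1}

```text
time: 25.08
tool_pos: [0.5507, -0.1552, 0.0936]
tool_rot: [3.142, -0.0, -0.437]
contact_force: [-2.8, 1.4, 5.6]
opening: 0.0498
grip_force: 55.0
```

```bash
python3 av.py; python3 -c "
from h import *
st()"
```

```text
[-2.75498524  0.97828674  6.20937429] [ 0.55066992 -0.15514952  0.09361519]
t 25.88 pos [ 0.5507 -0.1551  0.0936] rpy [180.  -0. -25.] F [-2.83  1.35  5.35] Ftool [-3.13 -0.03 -5.35] M [0.256 0.536 0.034] open 49.43 grip 55.0 q [-0.41  0.56  1.57 -0.    1.01  1.6 ]
```

```bash
python3 -c "
from cell import robot
print(robot.hand_in())"
```

```text
the job is handed in; nothing more can be done
None
```

I handed the job in with the collar held pressed down on the shaft, within about 0.3 mm of flush, its set screw on the flat and the flat facing the hex key; no judging result came back.

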